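# Jack up the desk caddy and hold it for new feet

## Robot

A 7-joint arm with a two-finger parallel gripper is mounted at the origin on the work surface. World frame = base frame: x ahead of the robot, y to its left, z up, the work surface at z = 0. Lengths are in m, angles in rad, forces in N, time in s.
With the tool pointing down it reaches from about 0.4 to 0.9 m from the base axis. Payload 5.5 kg.
Tool frame: the origin (TCP) lies on the mounting face of the last link; the fingertips stand 173 mm ahead of it and the grasp point (between the pads) lies 155 mm ahead of it; z points along the fingers, y is the direction in which the jaws open and shut (so a half turn about z gives the same grasp; the last joint's range is limited). The gripper opens to 85 mm and grips with 20 to 120 N. Pads are 22 mm wide; open, the fingers measure 114 mm over their backs; the gripper's body (76 mm by 85 mm) begins 54 mm behind the grasp point. The pads swing forward as they close: fully open they stand 13 mm farther back than shut.
Start: joints at [-0.988, 0.501, -0.427, 1.55, 0.221, 1.138, -0.21], TCP at [0.204, 0.617, 0.405] pointing down, gripper open.
Joint ranges: [-2.88, 2.88], [-0.31, 2.03], [-1.54, 1.56], [0.2, 2.42], [-1.41, 4.55], [0.19, 2.02], [-2.57, 2.57]. Speed limits (rad/s): [2.57, 2.57, 3.14, 3.14, 3.14, 3.14, 3.14].

## Interface

Orientations are given as [roll, pitch, yaw] about the fixed x, y, z axes, in that order (R = Rz(yaw) Ry(pitch) Rx(roll)).
In Python, from cell import robot, vision, order gives the robot as it stands. The module is installed in compiled form; this text tells all that it offers.
- The arm moves only by the shell command python3 -m pendant 'ROWS' [FORCE]. ROWS is JSON, a list that holds one entry, the list of rows, each a list of 5 numbers: the opening, from 0 (shut) to 1 (fully open), then the shift along the world's x, y, z in cm, then the turn about the world's z in rad. In form: [[[grip, x, y, z, spin], ...]]. A call has 1 to 20 rows; each row is the pose to reach, as a shift and turn from the pose measured when the call began; what a row does not reach only later rows make up. A row lasts 1/10 s, in which the tool goes at most 50 mm and 8.59 degrees, less where a joint would pass 70% of its speed; a pose out of reach is approached as far as the arm can. A call with a gripper value outside its range is refused whole. The fingers move at their own pace and stop on an object; FORCE is the grip in N (left out, the last holds). Time passes only in rows, so rows that repeat a pose let the fingers close. It gives the time, the measured TCP pose, the force and the opening at its end, in the units of the state.
- robot.state(): the state, without advancing time (a new reading comes with each control period).
- vision.capture(name): name is "side" or "top" or "wrist"; returns (picture, depth): 400x640x3 uint8, red, green, blue; 400x640 float32, m along the optical axis (not along the pixel's ray), 0 where there is no reading.
- vision.camera_info(name): a dict with "mtx" (3x3 intrinsics, pixels), "dist_coeffs" ([k1, k2, p1, p2, k3] as OpenCV has them; the pictures are not rectified), "extrinsics" (4x4, takes a point from camera to world coordinates); the wrist camera has in their place "T_tool_cam" (4x4, takes a point from camera to tool coordinates, whose origin is the TCP and whose axes are the flange's). Camera axes: x right, y up, looking along -z (the intrinsics and any distortion apply to the point x, -y, -z); pixel columns grow to the right and rows downward; lengths in m; the calibration is good to about 2 mm. A picture is of the moment at which its call begins: read the wrist's pose just before it. camera_info takes no time and is no camera call.
- order.sign_off(): hands the job in, once; it reports no verdict.
The state is a dict: "time_s": time; "q": joint angles; "joint_vel": joint speeds; "joint_torque": joint torques, N m; "ee_pos": TCP position; "tcp_rot": TCP orientation; "contact_force": force on the tool from outside, world axes, zero at the start; "torque": the same for the moment, N m; "width": opening from 0.0 (shut) to 1.0 (fully open).
Only numpy, scipy, OpenCV 4.12 (cv2) and the standard library are available. Lean on these libraries where they do the work, as an engineer would, in place of code of your own. Each camera call takes 0.05 s, during which the arm holds its last target.

## Task

Stand the little lever jack on the desk with its black rubber saddle centred under the pink lift mark on the rim of the caddy's tray. Give the orange handle a full pump to bed the saddle, let the handle come all the way back up, then press it fully down again and finish the program while still holding it down, so that the jack alone keeps the caddy's two front feet off the desk for me to stick new felt on. Don't push the caddy itself or shift it, and leave the other things on the desk where they are.

Things in the scene. Friction and masses are not known exactly. Their poses are not given: they have to be found in the camera images.
- jack: loose lever toe-jack, 0.7 kg; starts in front of the robot, left or right. Origin: underside of its base plate, below the tower; +x points from tower to saddle, handle at -x. Dark steel base, x -105 to +100 mm, 50 wide, 8 thick. Grey tower at its origin: 40 mm long (x), 36 wide (y), top 64 mm up: carry the jack by it, gripped from above across the 36 mm
- jack_grip (a point): centre of the jack's grey tower, 40 mm above the jack's underside, axes as jack; grip here, fingers closing along y
- saddle_top (a point): centre of the top face of the round black rubber saddle (28 mm diameter) on a steel toe, 80 mm ahead (+x) of the tower's centre; 38 mm above the desk with the handle up. It rises straight up 48 mm per rad of handle angle (24 mm in all) and sinks with the handle: no ratchet
- handle_pad (a point): centre of the top face of the orange press pad (44 mm long, 30 wide) at the handle's end; press from above. Handle axis: along y, 12 mm behind (-x) the tower's centre, 48 mm up; the pad face's centre is 83 mm out from it and 9 mm above the handle's line. Up: 81 mm behind the tower's centre, 96 mm above the desk; fully down: level, 95 mm behind, 57 mm above
- jack_handle (a joint): handle angle in rad: 0 = raised (rest, 0.5 rad above level), 0.5 = fully down against its stop (level). A return spring lifts it when let go: about 3 N on the pad at the top, 6 N at the bottom, and 3 to 5 N more while the caddy is being lifted. The saddle meets the tray at about 0.25
- caddy: loose desk caddy, 1.5 kg: mint round tray, 220 mm diameter, underside 50 and top 62 mm up, on four black feet (20 mm diameter, at x +-70, y +-60 mm); two cream rotating tiers (144 mm diameter) on it, 200 mm tall in all. Origin on the desk below its centre; +x points from the mark through the centre. With the jack's +x along it the jack fits between the front feet
- lift_mark (a point): centre of the pink dot (24 mm diameter) on the top of the tray's rim, 62 mm above the desk, 95 mm from the tray's centre on its -x side, roughly facing the robot
- foot_left (a point): underside of the caddy's front left foot (x -70, y +60 mm in the caddy's frame)
- foot_right (a point): underside of the caddy's front right foot (x -70, y -60 mm in the caddy's frame)
- pencil_cup: matte black pencil cup with pencils, 76 mm diameter, cup 100 mm and pencils 145 mm tall; origin at its underside; leave alone
- dish: small white ceramic dish, 90 mm diameter, 20 mm tall, holding two felt pads; origin at its underside; it stands in front of the robot on the side where the jack is not; leave alone
- eraser: pink eraser 48 x 22 x 12 mm; origin at its underside; leave alone
- sharpener: chrome pencil sharpener 28 x 16 x 12 mm; origin at its underside; leave alone
- notebook: blue notebook 150 x 210 x 16 mm, far left; origin at its underside; leave alone
- tape_roll: amber roll of tape lying flat, 80 mm diameter, 18 mm tall, far right; origin at its underside; leave alone
There are look-alikes about, which are no part of the job. There is more than one size of the caddy; the job needs the larger. Leave any yellow look-alike of the jack alone.

How it is judged:
By the outcome, as a careful person would: the job done as asked, in the order asked, and still so for the second after the job is handed in, while the arm keeps its last pose, push and grip.
It also fails if it takes over 58 s, if anything falls off the work surface, if the arm or the gripper's body presses on something with over 40 N, if the wrist force passes 120 N, or if a joint passes its speed limit or range.

## Working session

There is one attempt and no reset: what is moved stays moved. The work goes in short steps, Python scripts to look and compute and a shell command to move; the robot and the scene stay as the last step left them, time stands still between calls to the robot, and variables do not carry over. Pictures are saved under pics/ and viewed, and the job is handed in when it is done.

```bash
mkdir -p pics; cat > h.py <<'E'
from cell import robot, vision, order
import numpy as np, cv2
from scipy.spatial.transform import Rotation as R
def T_tool(s):
    T=np.eye(4); T[:3,:3]=R.from_euler('xyz',s['tcp_rot']).as_matrix() if len(s['tcp_rot'])==3 else R.from_quat(s['tcp_rot']).as_matrix()
    T[:3,3]=s['ee_pos']; return T
def cap(name,fn=None):
    s=robot.state(); p,d=vision.capture(name); i=vision.camera_info(name)
    E=np.array(i['extrinsics']) if 'extrinsics' in i else T_tool(s)@np.array(i['T_tool_cam'])
    if fn: cv2.imwrite('pics/'+fn,p[:,:,::-1])
    np.savez('last_%s.npz'%name,p=p,d=d,E=E,K=np.array(i['mtx']),D=np.array(i['dist_coeffs']))
    return p,d
def load(name):
    return np.load('last_%s.npz'%name)
def pts(name):
    L=load(name);d=L['d'];h,w=d.shape
    u,v=np.meshgrid(np.arange(w),np.arange(h))
    n=cv2.undistortPoints(np.stack([u,v],-1).reshape(-1,1,2).astype(np.float64),L['K'],L['D']).reshape(h,w,2)
    X=np.stack([n[...,0]*d,-n[...,1]*d,-d],-1)
    W=X@L['E'][:3,:3].T+L['E'][:3,3]
    W[d<=0]=np.nan
    return W,L['p']
E
python3 - <<'E'
from h import *
print(robot.state())
for n in('side','top','wrist'): cap(n,n+'0.png')
for n in('side','top'): print(load(n)['E'])
E
```

```text
{'time_s': 0.0, 'q': array([-0.9878272 ,  0.50185214, -0.42676894,  1.55142879,  0.22079047,
        1.13830731, -0.2103226 ]), 'joint_vel': array([ 0.00202105, -0.00010089, -0.00067821, -0.00182882,  0.00046342,
        0.00095968, -0.00065721]), 'joint_torque': array([-7.71905234e-04, -5.69507182e+01, -5.81634656e+00, -2.80942744e+01,
        1.07706015e-02,  1.20594422e-02,  3.12554164e-05]), 'ee_pos': array([0.20428018, 0.61669757, 0.40366319]), 'tcp_rot': array([-3.13965025e+00, -6.61888296e-05,  2.82182797e+00]), 'contact_force': array([ 0.05853401,  0.02959497, -0.22150987]), 'torque': array([0.0250753 , 0.00119472, 0.00754707]), 'width': 0.9997441749896415}
[[ 0.99949123  0.01913143 -0.02552016  0.45833898]
 [-0.03167357  0.68947454 -0.72361706 -1.08739003]
 [ 0.00375167  0.72405721  0.68972971  1.17073123]
 [ 0.          0.          0.          1.        ]]
[[-0.01308983  0.99038891 -0.13768976  0.26252646]
 [-0.99987427 -0.01419715 -0.00706308  0.00789318]
 [-0.00895     0.13757999  0.99045022  1.81026031]
 [ 0.          0.          0.          1.        ]]
```

View pics/top0.png

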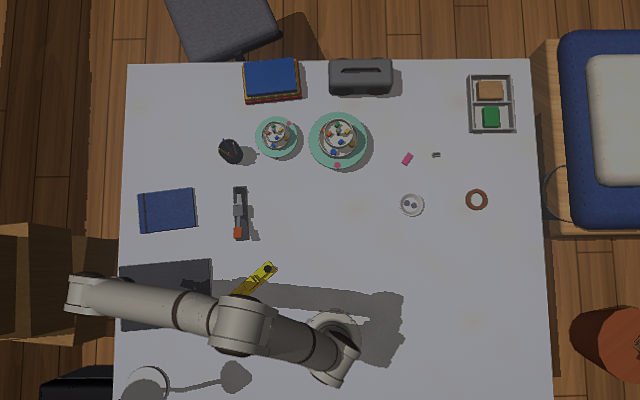

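View pics/side0.png

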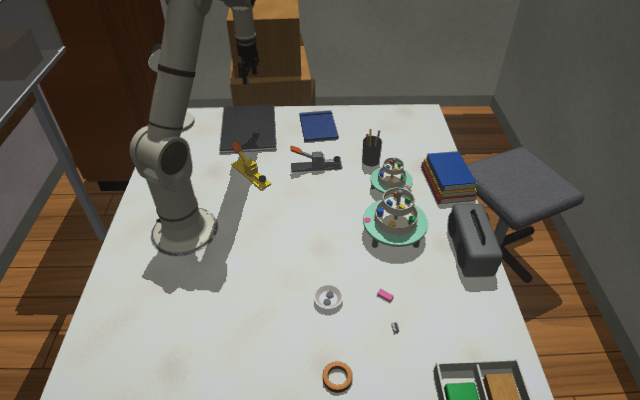

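View pics/wrist0.png

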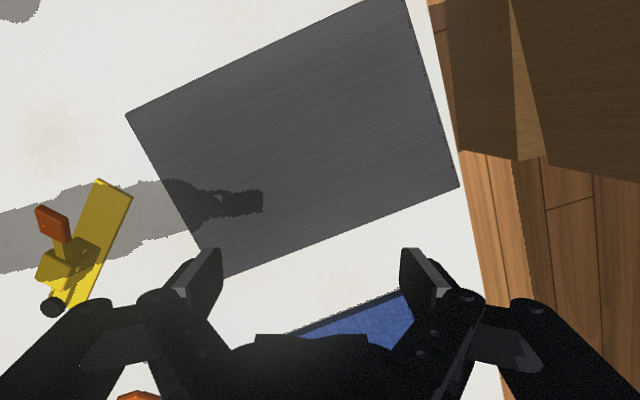

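Top view: the larger caddy is at (337,138) with its pink mark at (337,165). The grey jack is at (240,212), orange pad nearest the robot, and the dish is at (412,205). Next I'll measure both.

```bash
python3 - <<'E'
from h import *
from scipy.optimize import least_squares
def circ(P):
    f=lambda p:np.hypot(P[:,0]-p[0],P[:,1]-p[1])-p[2]
    return least_squares(f,[*P[:,:2].mean(0),.1],loss='soft_l1',f_scale=.002).x
for n in('top','side'):
    W,p=pts(n); hsv=cv2.cvtColor(p,cv2.COLOR_RGB2HSV).astype(int); H,S,V=hsv[...,0],hsv[...,1],hsv[...,2]
    x,y,z=W[...,0],W[...,1],W[...,2]
    # desk level
    g=(x>.3)&(x<.9)&(abs(y)<.4)&(V>180)&(S<30); print(n,'desk z',np.nanmedian(z[g]))
    box=(x>.5)&(x<1.1)&(y>-.3)&(y<.6)
    mint=(H>65)&(H<95)&(S>50)&box
    k,lab,st,c=cv2.connectedComponentsWithStats(mint.astype(np.uint8))
    for i in range(1,k):
        if st[i,4]>80:
            m=lab==i; e=m&~(cv2.erode(m.astype(np.uint8),np.ones((3,3)))>0)
            P=W[m]; P=P[np.isfinite(P[:,0])]; print('mint',c[i],st[i,4],'z',np.median(P[:,2]))
            Pm=P[abs(P[:,2]-.062)<.012]
            cc,r=cv2.minEnclosingCircle(Pm[:,:2].astype(np.float32)); print('  enc',cc,r)
            hull=cv2.convexHull(Pm[:,:2].astype(np.float32))[:,0]; print('  hullfit',circ(hull))
    pink=((H>160)|(H<3))&(S>90)&(V>120)&box
    k,lab,st,c=cv2.connectedComponentsWithStats(pink.astype(np.uint8))
    for i in range(1,k):
        if st[i,4]>8: print('pink',c[i],st[i,4],np.nanmedian(W[lab==i],0))
    org=(H>3)&(H<15)&(S>140)&(x>.2)&(x<.8)&(y>.05)&(y<.6)
    k,lab,st,c=cv2.connectedComponentsWithStats(org.astype(np.uint8))
    for i in range(1,k):
        if st[i,4]>15: print('orange',c[i],st[i,4],np.nanmedian(W[lab==i],0))
    # jack: points within region
    j=(x>.40)&(x<.75)&(y>.19)&(y<.36)&(z>.015)&(z<.13)
    for lo,hi in((.004,.014),(.03,.05),(.055,.075)):
        m=(x>.40)&(x<.75)&(y>.2)&(y<.36)&(z>lo)&(z<hi)&(V<170)
        if m.sum()>5:
            P=W[m]; r=cv2.minAreaRect(P[:,:2].astype(np.float32)); print('jack',lo,hi,m.sum(),P.mean(0),r)
    cv2.imwrite('pics/crop_%s.png'%n,cv2.resize(p[100:260,200:400] if n=='top' else p[120:260,270:440],None,fx=4,fy=4,interpolation=2)[:,:,::-1][:600,:800])
E
```

```text
top desk z nan
mint [337.32290852 141.72243941] 1279 z 0.06246893262069331
  enc (0.7325756549835205, -0.031809017062187195) 0.11009912192821503
  hullfit [ 0.73272645 -0.0317      0.10817398]
mint [275.97699387 138.92177914] 652 z 0.046051034539422386
  enc (0.75242018699646, 0.19881094992160797) 0.0784890428185463
  hullfit [0.75261213 0.1989138  0.07678143]
pink [288.38461538 122.61538462] 13 [0.80689071 0.15279986 0.04685372]
pink [405.6   159.525] 40 [ 0.66525391 -0.29136361  0.01274862]
pink [337.21428571 164.5       ] 28 [ 0.63918484 -0.0283738   0.06308496]
orange [237.45882353 231.96470588] 85 [0.39242205 0.33007763 0.0979978 ]
jack 0.004 0.014 858 [0.55723193 0.28664119 0.00712536] ((0.5749483704566956, 0.2809962034225464), (0.3481408655643463, 0.1571507453918457), 0.28382226824760437)
jack 0.03 0.05 273 [0.65960426 0.27430895 0.04318355] ((0.6021994948387146, 0.2803846597671509), (0.15393927693367004, 0.29490357637405396), 89.24602508544922)
jack 0.055 0.075 224 [0.54183324 0.3147059  0.06379525] ((0.6034170389175415, 0.32493191957473755), (0.1552669107913971, 0.3347688019
[... 467 characters left out ...]
  enc (0.7338711023330688, -0.03436179831624031) 0.11173494905233383
  hullfit [ 0.73227511 -0.03376358  0.10906247]
pink [367.  219.5] 22 [ 0.6379343  -0.02724728  0.06227403]
pink [383.39285714 293.10714286] 56 [ 0.66423974 -0.29208514  0.01113572]
orange [295.46666667 148.93333333] 45 [0.38925009 0.32851268 0.09723035]
jack 0.004 0.014 271 [0.51419208 0.32620914 0.00795487] ((0.5612732172012329, 0.2883480191230774), (0.14194124937057495, 0.32622742652893066), 86.96499633789062)
jack 0.03 0.05 169 [0.5973839  0.32607125 0.03958959] ((0.6002072691917419, 0.280164510011673), (0.1555550992488861, 0.30079886317253113), 89.14696502685547)
jack 0.055 0.075 195 [0.57094826 0.3180917  0.06424027] ((0.5741856694221497, 0.27684056758880615), (0.32469242811203003, 0.15322713553905487), 0.3539828956127167)
  return np.nanmean(a, axis, out=out, keepdims=keepdims)
```

```bash
ls -la pics
```

```text
total 1760
drwxr-xr-x 2 agent agent   4096 Dec  7 15:33 .
drwxr-xr-x 3 agent agent   4096 Dec  7 15:32 ..
-rw-r--r-- 1 agent agent 354552 Dec  7 15:33 crop_side.png
-rw-r--r-- 1 agent agent 349977 Dec  7 15:33 crop_top.png
-rw-r--r-- 1 agent agent 317952 Dec  7 15:32 side0.png
-rw-r--r-- 1 agent agent 340270 Dec  7 15:32 top0.png
-rw-r--r-- 1 agent agent 419888 Dec  7 15:32 wrist0.png
```

```bash
python3 - <<'E'
from h import *
for n in('top','side'):
    W,p=pts(n);x,y,z=W[...,0],W[...,1],W[...,2]
    t=(x>.38)&(x<.62)&(y>.27)&(y<.37)
    for nm,lo,hi in(('base',.005,.011),('tower',.060,.068),('saddle',.034,.042)):
        m=t&(z>lo)&(z<hi)
        k,lab,st,c=cv2.connectedComponentsWithStats(m.astype(np.uint8))
        for i in range(1,k):
            if st[i,4]>12: P=W[lab==i]; print(n,nm,st[i,4],c[i].round(),np.median(P,0).round(4),[np.round(a,4) for a in cv2.minAreaRect(P[:,:2].astype(np.float32))],p[lab==i].mean(0).round())
E
```

```text
top base 13 [255. 179.] [0.6    0.2867 0.0066] [array([0.6018, 0.2871]), array([0.0117, 0.0329]), np.float64(12.177)] [144. 145. 151.]
top base 15 [243. 187.] [0.5694 0.3278 0.0086] [array([0.5716, 0.3282]), array([0.0226, 0.017 ]), np.float64(33.0281)] [87. 87. 92.]
top base 16 [234. 193.] [0.5431 0.3621 0.0081] [array([0.5506, 0.3604]), array([0.0141, 0.0389]), np.float64(83.4963)] [70. 70. 74.]
top base 16 [244. 198.] [0.5276 0.3234 0.0071] [array([0.5238, 0.3222]), array([0.0223, 0.0192]), np.float64(1.3723)] [54. 54. 56.]
top base 15 [246. 214.] [0.4665 0.3152 0.0083] [array([0.4685, 0.3152]), array([0.0269, 0.0102]), np.float64(9.3225)] [50. 50. 52.]
top base 24 [244. 220.] [0.444  0.3228 0.0079] [array([0.4439, 0.321 ]), array([0.0296, 0.0154]), np.float64(71.0616)] [53. 52. 55.]
top base 39 [245. 230.] [0.4102 0.3193 0.0072] [array([0.4076, 0.3182]), array([0.0486, 0.0288]), np.float64(44.4033)] [60. 61. 64.]
top tower 90 [238. 211.] [0.4734 0.3355 0.0639] [array([0.4687, 0.3343]), array([0.0584, 0.0362]), np.float64(14.0788)] [84. 85. 88.]
top saddle 33 [238. 190.] [0.5539 0.341  0.0384] [array([0.5551, 0.3413]), array([0.0243, 0.0237]), np.float64(42.3074)] [44. 44. 46.]
side base 188 [313. 166.] [0.4437 0.3264 0.0078] [array([0.4752, 0.3289]), array([0.1919, 0.0665]), np.float64(5.9195)] [64. 65. 65.]
side tower 56 [316. 155.] [0.4707 0.3323 0.0647] [array([0.4745, 0.3322]), array([0.0411, 0.0395]), np.float64(89.5435)] [93. 97. 97.]
side saddle 26 [337. 158.] [0.5544 0.3372 0.0381] [array([0.5538, 0.3404]), array([0.0299, 0.024 ]), np.float64(32.9671)] [60. 62. 60.]
side saddle 19 [319. 161.] [0.482  0.3197 0.0395] [array([0.4808, 0.3188]), array([0.0455, 0.0092]), np.float64(18.1893)] [57. 59. 58.]
```

View pics/crop_top.png

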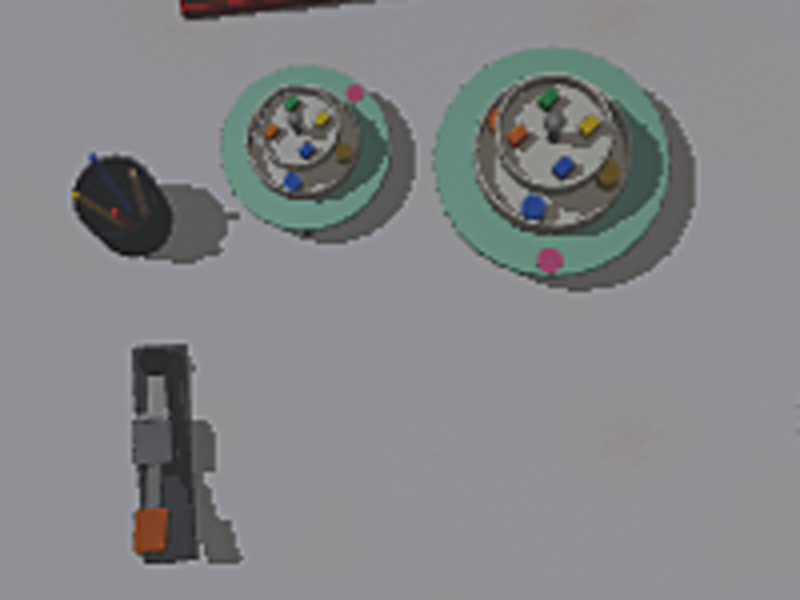

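```bash
python3 -m pendant '[[[1,4,-4,0,0.05],[1,8,-8,0,0.1],[1,12,-12,0,0.18],[1,15,-16,-1,0.25],[1,19,-20,-2,0.32],[1,23,-24,-3,0.36],[1,25,-27,-4,0.395],[1,26.5,-28.4,-4,0.395],[1,26.5,-28.4,-4,0.395],[1,26.5,-28.4,-4,0.395]]]' 60
python3 - <<'E'
from h import *
s=robot.state();print(s['ee_pos'],s['tcp_rot'],s['time_s'])
cap('wrist','w1.png')
W,p=pts('wrist');x,y,z=W[...,0],W[...,1],W[...,2]
for nm,lo,hi in(('base',.005,.011),('tower',.058,.070),('saddle',.034,.042)):
    m=(x>.35)&(x<.62)&(y>.27)&(y<.39)&(z>lo)&(z<hi)
    k,lab,st,c=cv2.connectedComponentsWithStats(m.astype(np.uint8))
    for i in range(1,k):
        if st[i,4]>100: P=W[lab==i]; print(nm,st[i,4],c[i].round(),np.median(P,0).round(4),[np.round(a,4) for a in cv2.minAreaRect(P[:,:2].astype(np.float32))],p[lab==i].mean(0).round())
E
```

```text
time_s: 1.15
ee_pos: [0.4701, 0.3314, 0.3634]
tcp_rot: [-3.14, -0.001, -3.07]
contact_force: [-1.0, 0.6, -0.1]
width: 1.002
[0.47013506 0.3314162  0.36337549] [-3.13961585e+00 -9.73308142e-04 -3.06985319e+00] 1.15
base 1627 [299. 175.] [0.4475 0.3178 0.0078] [array([0.4702, 0.3204]), array([0.203, 0.018]), np.float64(3.8599)] [50. 49. 48.]
base 738 [333. 143.] [0.4287 0.3529 0.0078] [array([0.4152, 0.35  ]), array([0.096 , 0.0167]), np.float64(2.7874)] [58. 55. 55.]
base 577 [331. 236.] [0.5346 0.3602 0.0079] [array([0.5231, 0.3575]), array([0.0945, 0.0151]), np.float64(3.8015)] [56. 55. 56.]
tower 1910 [316. 191.] [0.4676 0.3356 0.0638] [array([0.4627, 0.336 ]), array([0.0668, 0.036 ]), np.float64(3.47)] [78. 78. 78.]
saddle 479 [315. 261.] [0.5509 0.3417 0.0379] [array([0.5517, 0.342 ]), array([0.0271, 0.0264]), np.float64(5.4221)] [40. 40. 38.]
```

View pics/w1.png

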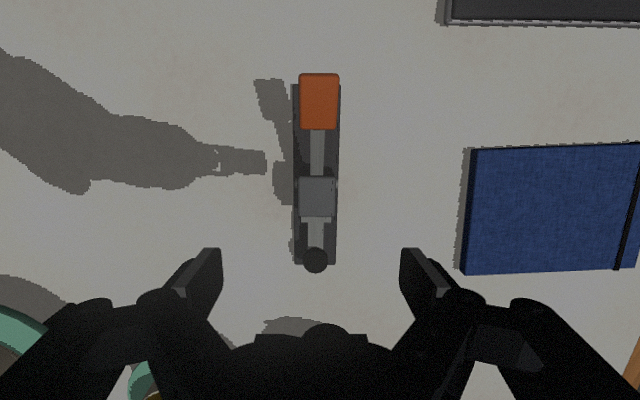

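```bash
python3 -m pendant '[[[1,0.2,0.5,-4,0],[1,0.2,0.5,-8,0],[1,0.2,0.5,-12,0],[1,0.2,0.5,-15,0],[1,0.2,0.5,-16.8,0],[1,0.2,0.5,-16.8,0],[1,0.2,0.5,-16.8,0],[0,0.2,0.5,-16.8,0],[0,0.2,0.5,-16.8,0],[0,0.2,0.5,-16.8,0],[0,0.2,0.5,-16.8,0],[0,0.2,0.5,-16.8,0],[0,0.2,0.5,-16.8,0],[0,0.2,0.5,-16.8,0],[0,0.2,0.5,-16.8,0]]]' 80
python3 - <<'E'
from h import *
cap('wrist','w2.png');cap('side','s2.png')
E
```

```text
time_s: 2.7
ee_pos: [0.4716, 0.3379, 0.1969]
tcp_rot: [-3.141, 0.001, -3.067]
contact_force: [-1.2, -1.5, 6.3]
width: 0.414
```

View pics/w2.png

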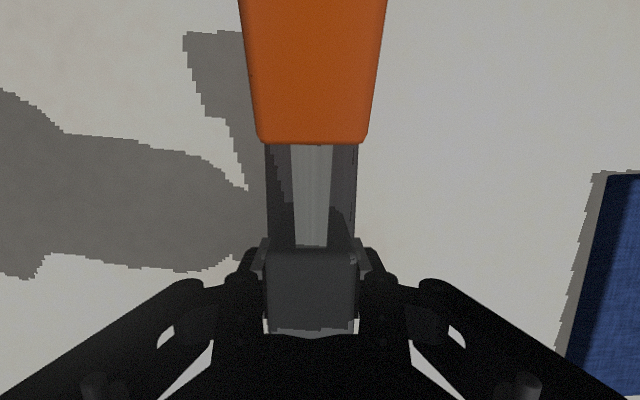

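The jack is gripped by its tower: opening 0.414, about 35 mm. Now I'll lift it and bring it to a point in front of the mark.

```bash
python3 -m pendant '[[[0,0,0,2,0],[0,0,0,5,0],[0,0,-3,7,0],[0,0,-7,7,0],[0,0,-11,7,-0.03],[0,0.5,-15,7,-0.06],[0,1,-19,7,-0.09],[0,1.5,-23,7,-0.12],[0,1.8,-27,7,-0.125],[0,1.8,-31,7,-0.125],[0,1.8,-34,7,-0.125],[0,1.8,-35.8,6,-0.125],[0,1.8,-35.8,3.5,-0.125],[0,1.8,-35.8,1.5,-0.125],[0,1.8,-35.8,0.5,-0.125],[0,1.8,-35.8,0.5,-0.125],[0,1.8,-35.8,0.5,-0.125]]]' 80
python3 - <<'E'
from h import *
s=robot.state();print(s['ee_pos'],s['tcp_rot'])
for n in('wrist','side','top'):cap(n,n[0]+'3.png')
for n in('wrist','side','top'):
    W,p=pts(n); hsv=cv2.cvtColor(p,cv2.COLOR_RGB2HSV).astype(int); H,S,V=hsv[...,0],hsv[...,1],hsv[...,2]
    x,y,z=W[...,0],W[...,1],W[...,2]
    for nm,m in(('pink',((H>160)|(H<3))&(S>90)&(V>100)&(x>.6)&(x<.68)&(abs(y)<.1)),
      ('orange',(H>3)&(H<15)&(S>140)&(x>.36)&(x<.46)&(abs(y)<.1)&(z>.07)),
      ('saddle',(V<75)&(z>.035)&(z<.052)&(x>.54)&(x<.62)&(abs(y)<.07)),
      ('base',(V<110)&(z>.007)&(z<.018)&(x>.36)&(x<.62)&(abs(y)<.1)),
      ('tower',(z>.062)&(z<.076)&(x>.45)&(x<.53)&(abs(y)<.05))):
        k,lab,st,c=cv2.connectedComponentsWithStats(m.astype(np.uint8))
        for i in range(1,k):
            if st[i,4]>12: P=W[lab==i]; print(n,nm,st[i,4],c[i].round(),np.median(P,0).round(4),[np.round(a,4) for a in cv2.minAreaRect(P[:,:2].astype(np.float32))])
E
```

```text
time_s: 4.5
ee_pos: [0.4897, -0.0198, 0.2021]
tcp_rot: [-3.141, 0.0, 3.091]
contact_force: [0.2, 0.2, -6.8]
width: 0.411
[ 0.48967211 -0.01981466  0.20207114] [-3.14090889e+00  4.22712551e-04  3.09136399e+00]
wrist orange 18365 [312.  67.] [ 0.4103 -0.0153  0.1007] [array([ 0.4133, -0.0154]), array([0.03  , 0.0297]), np.float64(87.3933)]
wrist base 2019 [278. 182.] [ 0.4541 -0.0358  0.0131] [array([ 0.4599, -0.0353]), array([0.0153, 0.0528]), np.float64(86.8711)]
wrist base 1989 [344. 183.] [0.456  0.0007 0.0131] [array([ 4.615e-01, -4.000e-04]), array([0.0151, 0.0521]), np.float64(87.1903)]
wrist tower 10599 [311. 281.] [ 0.4819 -0.0189  0.069 ] [array([ 0.4847, -0.0198]), array([0.0571, 0.0567]), np.float64(40.2121)]
wrist tower 17 [429. 279.] [0.4797 0.024  0.0753] [array([0.4796, 0.0239]), array([0.0041, 0.0009]), np.float64(82.6033)]
wrist tower 113 [407. 289.] [0.4843 0.0168 0.0737] [array([0.4842, 0.0173]), array([0.0081, 0.0014]), np.float64(85.0094)]
side pink 22 [367. 220.] [ 0.6374 -0.0274  0.0641] [array([ 0.6379, -0.028 ]), array([0.0195, 0.0233]), np.float64(3.5867)]
si
[... 169 characters left out ...]
.0422] [array([ 0.5727, -0.0259]), array([0.026 , 0.0255]), np.float64(61.7988)]
side base 440 [319. 230.] [ 0.4606 -0.0304  0.013 ] [array([ 0.4884, -0.0223]), array([0.0515, 0.2021]), np.float64(86.5927)]
side tower 34 [315. 218.] [ 0.4614 -0.0221  0.0685] [array([ 0.463 , -0.0254]), array([0.0278, 0.0237]), np.float64(88.7625)]
side tower 24 [329. 219.] [ 0.5093 -0.026   0.0676] [array([ 0.5105, -0.0209]), array([0.0362, 0.0102]), np.float64(87.7282)]
top pink 28 [337. 164.] [ 0.6387 -0.0283  0.0631] [array([ 0.6393, -0.0301]), array([0.0198, 0.0185]), np.float64(0.1145)]
top base 32 [329. 226.] [0.4164 0.0046 0.0133] [array([0.4165, 0.0044]), array([0.0075, 0.0527]), np.float64(89.1893)]
```

View pics/s3.png

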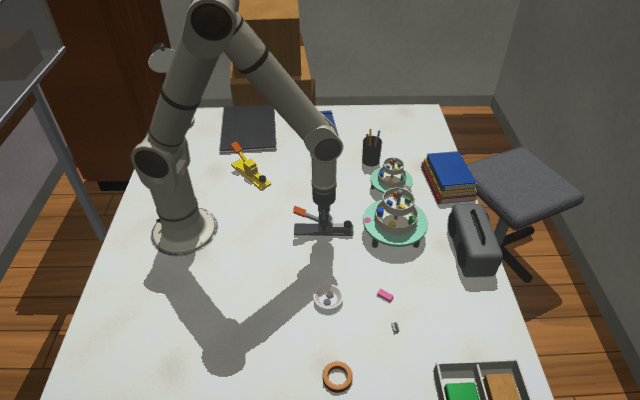

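View pics/t3.png

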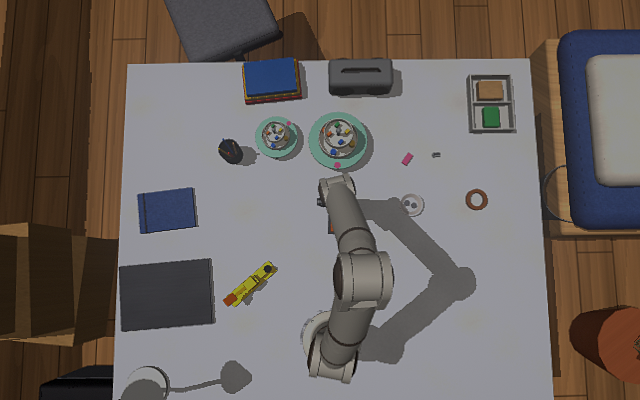

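```bash
python3 -m pendant '[[[0,1,-0.05,0,0],[0,2,-0.1,0,0],[0,3,-0.15,0,0],[0,4,-0.2,0,0],[0,5,-0.25,0,0],[0,6,-0.3,0,0],[0,6.7,-0.33,0,0],[0,6.7,-0.33,0,0],[0,6.7,-0.33,0,0],[0,6.7,-0.33,0,0]]]' 80
python3 - <<'E'
from h import *
s=robot.state();print(s['ee_pos'],s['tcp_rot'],s['contact_force'])
for n in('wrist','side'):cap(n,n[0]+'4.png')
p=load('side')['p'];cv2.imwrite('pics/s4c.png',cv2.resize(p[150:270,280:440],None,fx=5,fy=5,interpolation=2)[:,:,::-1])
for n in('wrist','side'):
    W,p=pts(n); hsv=cv2.cvtColor(p,cv2.COLOR_RGB2HSV).astype(int); H,S,V=hsv[...,0],hsv[...,1],hsv[...,2]
    x,y,z=W[...,0],W[...,1],W[...,2]
    for nm,m in(('pink',((H>160)|(H<3))&(S>90)&(V>100)&(x>.6)&(x<.68)&(abs(y)<.1)),
      ('orange',(H>3)&(H<15)&(S>140)&(x>.42)&(x<.53)&(abs(y)<.1)&(z>.07)),
      ('base',(V<110)&(z>.005)&(z<.018)&(x>.42)&(x<.7)&(abs(y)<.1))):
        k,lab,st,c=cv2.connectedComponentsWithStats(m.astype(np.uint8))
        for i in range(1,k):
            if st[i,4]>12: P=W[lab==i]; print(n,nm,st[i,4],c[i].round(),np.median(P,0).round(4),[np.round(a,4) for a in cv2.minAreaRect(P[:,:2].astype(np.float32))])
E
```

```text
time_s: 5.65
ee_pos: [0.5566, -0.0231, 0.2026]
tcp_rot: [-3.141, 0.001, 3.091]
contact_force: [-0.7, 0.3, -6.9]
width: 0.412
[ 0.55655603 -0.02313234  0.20259485] [-3.14067947e+00  1.27623798e-03  3.09131990e+00] [-0.6881758   0.25805378 -6.86190715]
wrist orange 18345 [312.  67.] [ 0.4773 -0.0186  0.1011] [array([ 0.4803, -0.0187]), array([0.0299, 0.0296]), np.float64(86.912)]
wrist base 2017 [278. 182.] [ 0.5211 -0.0392  0.0135] [array([ 0.5269, -0.0387]), array([0.0155, 0.0529]), np.float64(86.8569)]
wrist base 1987 [344. 183.] [ 0.523  -0.0026  0.0135] [array([ 0.5288, -0.0038]), array([0.0151, 0.0527]), np.float64(87.0089)]
side pink 22 [367. 220.] [ 0.6376 -0.0276  0.0628] [array([ 0.6396, -0.0302]), array([0.0194, 0.0198]), np.float64(18.3281)]
side orange 67 [319. 211.] [ 0.4752 -0.021   0.1023] [array([ 0.4768, -0.0227]), array([0.0312, 0.0366]), np.float64(89.3468)]
side base 409 [335. 231.] [ 0.5186 -0.0335  0.0129] [array([ 0.5503, -0.0239]), array([0.0539, 0.1931]), np.float64(87.5458)]
side base 15 [375. 244.] [ 0.6582 -0.0965  0.01  ] [array([ 0.6625, -0.0938]), array([0.0213, 0.0108]), np.float64(0.9977)]
```

View pics/s4c.png

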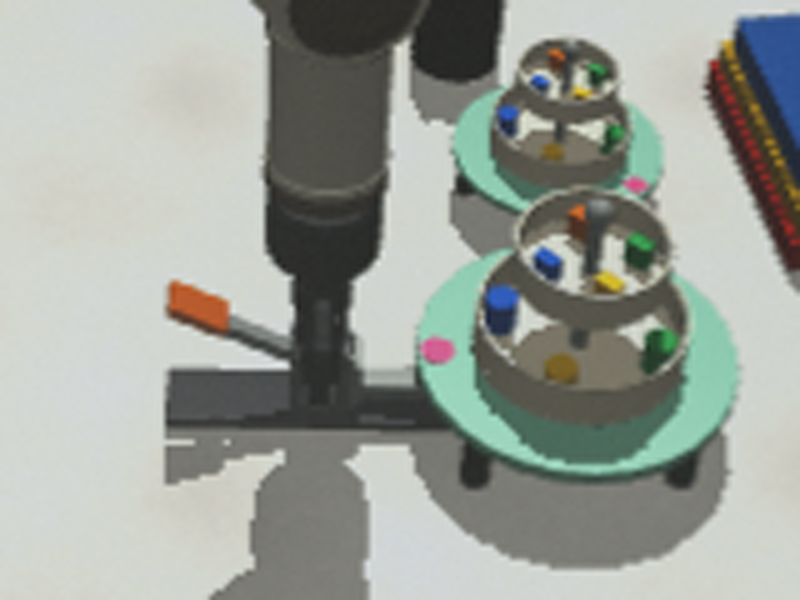

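```bash
python3 -m pendant '[[[0,0.1,-0.05,-0.2,0],[0,0.1,-0.05,-0.4,0],[0,0.1,-0.05,-0.6,0],[0,0.1,-0.05,-0.6,0],[0,0.1,-0.05,-0.6,0],[0.3,0.1,-0.05,-0.6,0],[0.6,0.1,-0.05,-0.6,0],[0.8,0.1,-0.05,-0.6,0],[0.8,0.1,-0.05,-0.6,0],[0.8,0.1,-0.05,-0.6,0],[0.8,0.1,-0.05,-0.6,0]]]' 40
python3 -m pendant '[[[0.8,0,0,3,0],[0.8,0,0,7,0],[0.8,0,0,11,0],[0.8,-2,0,14,0],[0.8,-6,0.4,14,0],[0.4,-8.3,0.4,14,0],[0,-8.3,0.4,14,0],[0,-8.3,0.4,14,0],[0,-8.3,0.4,14,0],[0,-8.3,0.4,14,0],[0,-8.3,0.4,14,0]]]' 40
cat > m.py <<'E'
from h import *
import sys
t=sys.argv[1]
s=robot.state();print(s['ee_pos'],s['tcp_rot'],s['contact_force'])
for n in('wrist','side','top'):cap(n,n[0]+t+'.png')
p=load('side')['p'];cv2.imwrite('pics/s%sc.png'%t,cv2.resize(p[150:270,280:440],None,fx=5,fy=5,interpolation=2)[:,:,::-1])
for n in('wrist','side','top'):
    W,p=pts(n); hsv=cv2.cvtColor(p,cv2.COLOR_RGB2HSV).astype(int); H,S,V=hsv[...,0],hsv[...,1],hsv[...,2]
    x,y,z=W[...,0],W[...,1],W[...,2]
    for nm,m in(('pink',((H>160)|(H<3))&(S>90)&(V>100)&(x>.6)&(x<.68)&(abs(y)<.1)),
      ('orange',(H>3)&(H<15)&(S>140)&(x>.42)&(x<.53)&(abs(y)<.1)&(z>.04)),
      ('tower',(z>.06)&(z<.068)&(x>.53)&(x<.6)&(abs(y)<.06)),
      ('base',(V<110)&(z>.004)&(z<.014)&(x>.42)&(x<.7)&(abs(y)<.07))):
        k,lab,st,c=cv2.connectedComponentsWithStats(m.astype(np.uint8))
        for i in range(1,k):
            if st[i,4]>25 or (nm=='pink' and st[i,4]>10): P=W[lab==i]; print(n,nm,st[i,4],c[i].round(),np.median(P,0).round(4),[np.round(a,4) for a in cv2.minAreaRect(P[:,:2].astype(np.float32))])
    m=(H>65)&(H<95)&(S>50)&(abs(z-.065)<.02)&(x>.6)&(y<.1)
    P=W[m]
    if len(P)>200:
        print(n,'tray',cv2.minEnclosingCircle(P[:,:2].astype(np.float32)))
        A=np.c_[P[:,0]-.7325,P[:,1],np.ones(len(P))]; print(' plane',np.linalg.lstsq(A,P[:,2],rcond=None)[0].round(4))
E
python3 m.py 5
```

```text
time_s: 6.85
ee_pos: [0.5579, -0.0237, 0.1969]
tcp_rot: [-3.141, 0.002, 3.091]
contact_force: [-0.1, -0.3, 0.5]
width: 0.801
time_s: 7.95
ee_pos: [0.4755, -0.0196, 0.3367]
tcp_rot: [-3.141, 0.002, 3.091]
contact_force: [0.0, -0.3, -0.2]
width: 0.004
[ 0.47550902 -0.01961319  0.33671764] [-3.14107329e+00  2.24563124e-03  3.09134337e+00] [ 0.0469198  -0.27538975 -0.20551644]
wrist orange 1769 [311. 210.] [ 0.4727 -0.0187  0.0986] [array([ 0.4759, -0.0188]), array([0.0296, 0.0408]), np.float64(87.0715)]
wrist base 1712 [310. 192.] [ 0.4705 -0.0191  0.0078] [array([ 0.4974, -0.0201]), array([0.05  , 0.0889]), np.float64(86.8766)]
side pink 22 [367. 220.] [ 0.6376 -0.0278  0.0634] [array([ 0.6381, -0.0282]), array([0.0178, 0.0203]), np.float64(26.7236)]
side orange 70 [320. 212.] [ 0.4783 -0.0216  0.0973] [array([ 0.477 , -0.0202]), array([0.0291, 0.0382]), np.float64(84.6816)]
side tower 98 [344. 220.] [ 0.5593 -0.0259  0.0632] [array([ 0.5569, -0.0262]), array([0.0489, 0.0384]), np.float64(3.2115)]
side base 385 [336. 232.] [ 0.5205 -0.0336  0.0082] [array([ 0.5533, -0.0265]), array([0.0579, 0.1945]), np.float64(87.2858)]
side tray ((0.7309157252311707, -0.03268473222851753), 0.11171690374612808)
 plane [0.0035 0.0031 0.062 ]
top pink 28 [337. 164.] [ 0.6391 -0.0284  0.0633] [array([ 0.6394, -0.0301]), array([0.0185, 0.0196]), np.float64(88.8403)]
top tray ((0.7631073594093323, -0.2772303521633148), 0.35561227798461914)
 plane [-0.0019  0.0081  0.0628]
```

View pics/s5c.png

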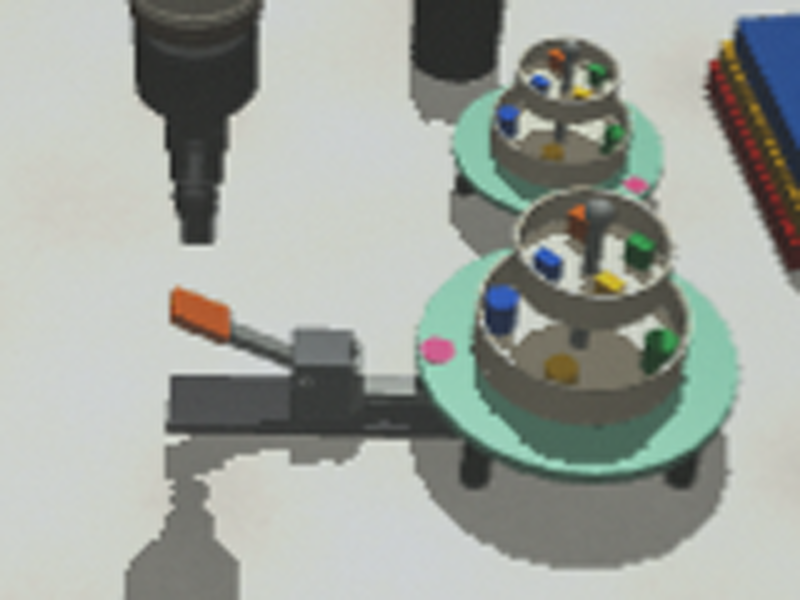

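View pics/w5.png

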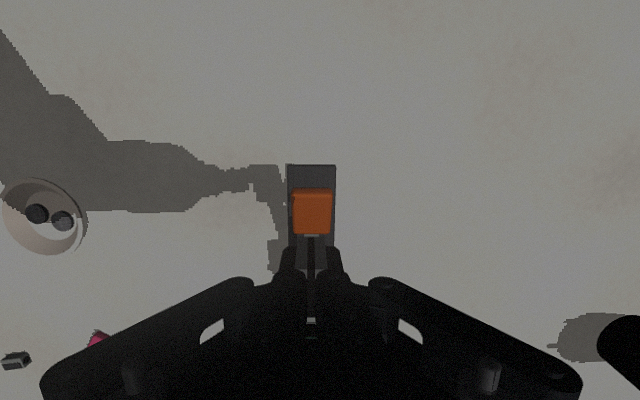

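```bash
python3 -m pendant '[[[0,0,0,-2,0],[0,0,0,-4,0],[0,0,0.05,-5.2,0],[0,0,0.05,-5.7,0],[0,0,0.05,-6.2,0],[0,-0.2,0.05,-6.7,0],[0,-0.4,0.05,-7.2,0],[0,-0.6,0.05,-7.7,0],[0,-0.7,0.05,-8.2,0],[0,-0.7,0.05,-8.2,0]]]' 40
python3 -m pendant '[[[0,-0.1,0,-0.4,0],[0,-0.2,0,-0.8,0],[0,-0.2,0,-1.2,0],[0,-0.3,0,-1.6,0],[0,-0.3,0,-2.0,0],[0,-0.4,0,-2.3,0],[0,-0.4,0,-2.3,0]]]' 40
python3 m.py 6
```

```text
time_s: 9.1
ee_pos: [0.4678, -0.019, 0.2542]
tcp_rot: [-3.141, 0.001, 3.092]
contact_force: [-0.8, 1.2, 4.3]
width: 0.0
time_s: 9.8
ee_pos: [0.4632, -0.0188, 0.2312]
tcp_rot: [-3.141, -0.0, 3.092]
contact_force: [-4.8, 1.0, 10.2]
width: 0.001
[ 0.46316163 -0.01876679  0.23118077] [-3.14088308e+00 -3.97452350e-04  3.09182882e+00] [-4.79344395  1.04280553 10.20388136]
wrist orange 1539 [311. 228.] [ 0.4486 -0.0176  0.0576] [array([ 0.4515, -0.0174]), array([0.0298, 0.0195]), np.float64(85.6324)]
wrist base 1084 [310. 228.] [ 0.465  -0.0198  0.0077] [array([ 0.4773, -0.019 ]), array([0.0501, 0.0491]), np.float64(86.7254)]
side pink 24 [368. 217.] [ 0.6383 -0.0277  0.0749] [array([ 0.6385, -0.0276]), array([0.02 , 0.018]), np.float64(67.4952)]
side orange 47 [317. 221.] [ 0.4747 -0.0243  0.0569] [array([ 0.4647, -0.0201]), array([0.0326, 0.0411]), np.float64(89.6648)]
side tower 79 [345. 219.] [ 0.5607 -0.0264  0.0638] [array([ 0.5631, -0.0256]), array([0.0434, 0.036 ]), np.float64(1.8132)]
side base 457 [340. 231.] [ 0.5366 -0.0307  0.008 ] [array([ 0.5562, -0.0277]), array([0.0573, 0.2039]), np.float64(85.8428)]
side tray ((0.7343776226043701, -0.033717330545186996), 0.11163874715566635)
 plane [-0.0649  0.0051  0.0676]
top pink 28 [337. 164.] [ 0.6399 -0.0282  0.0762] [array([ 0.6397, -0.0299]), array([0.0184, 0.0201]), np.float64(88.1806)]
top base 42 [332. 174.] [ 0.6136 -0.0096  0.0086] [array([ 0.6131, -0.0098]), array([0.0152, 0.0501]), np.float64(89.1251)]
top base 46 [342. 173.] [ 0.6174 -0.0474  0.0083] [array([ 0.614 , -0.0451]), array([0.0286, 0.0472]), np.float64(63.0858)]
top tray ((0.7830280065536499, -0.2783969044685364), 0.3595017194747925)
 plane [-0.072   0.0083  0.068 ]
```

View pics/s6c.png

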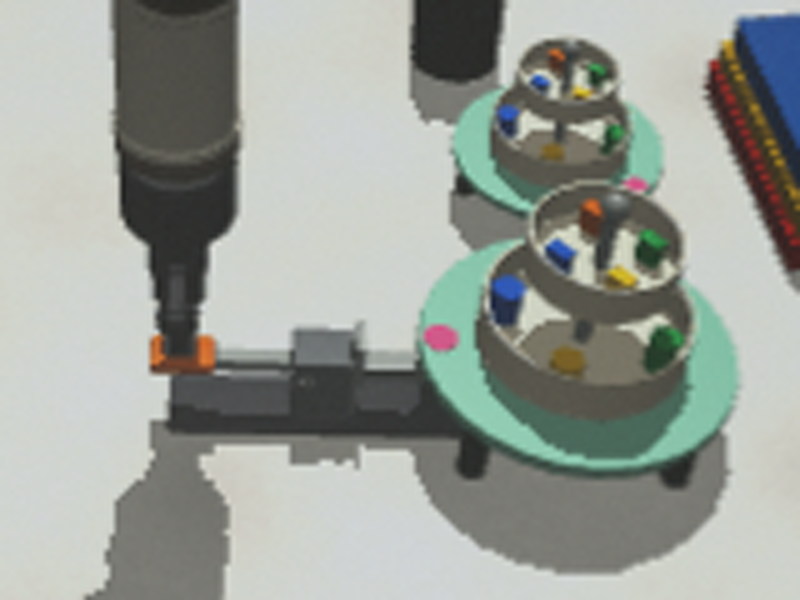

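```bash
python3 -m pendant '[[[0,-0.2,0,-0.1,0],[0,-0.2,0,-0.25,0],[0,-0.2,0,-0.35,0],[0,-0.2,0,-0.35,0],[0,-0.2,0,-0.35,0]]]' 40
```

```text
time_s: 10.45
ee_pos: [0.4624, -0.0186, 0.2299]
tcp_rot: [-3.14, 0.003, 3.092]
contact_force: [-3.7, 0.7, 23.0]
width: -0.002
```

At the stop, with 23 N at tip z of about 57 mm. Next I'll let the handle return fully, following its arc.

```bash
python3 -m pendant '[[[0,0,0,0.5,0],[0,0.2,0,1,0],[0,0.4,0,1.5,0],[0,0.6,0,2,0],[0,0.7,0,2.5,0],[0,0.9,0,3,0],[0,1.1,0,3.5,0],[0,1.2,0,4,0],[0,1.2,0,4.5,0],[0,1.2,0,5.5,0],[0,1.2,0,7,0],[0,1.2,0,7,0],[0,1.2,0,7,0],[0,1.2,0,7,0],[0,1.2,0,7,0]]]' 40
python3 m.py 7
```

```text
time_s: 11.95
ee_pos: [0.474, -0.0186, 0.2992]
tcp_rot: [-3.14, 0.001, 3.092]
contact_force: [0.1, 0.5, -0.9]
width: -0.001
[ 0.47396833 -0.01860286  0.29923951] [-3.14038898e+00  1.41695877e-03  3.09202707e+00] [ 0.07704882  0.46692374 -0.90923465]
wrist orange 1673 [310. 223.] [ 0.4652 -0.0182  0.1018] [array([ 0.4704, -0.0186]), array([0.0299, 0.0301]), np.float64(86.4367)]
wrist tower 181 [310. 326.] [ 0.5689 -0.0231  0.0641] [array([ 0.5694, -0.0226]), array([0.009 , 0.0192]), np.float64(83.4066)]
wrist base 1861 [309. 191.] [ 0.468  -0.0191  0.0079] [array([ 0.4895, -0.0197]), array([0.0501, 0.0729]), np.float64(86.9057)]
wrist base 76 [335. 235.] [0.514  0.0028 0.0074] [array([0.5119, 0.0022]), array([0.0032, 0.0295]), np.float64(88.5683)]
side pink 22 [366. 220.] [ 0.6342 -0.0259  0.0613] [array([ 0.6345, -0.0292]), array([0.0165, 0.0271]), np.float64(11.2105)]
side orange 64 [320. 212.] [ 0.4785 -0.0206  0.095 ] [array([ 0.4768, -0.0187]), array([0.0347, 0.0368]), np.float64(88.2271)]
side tower 87 [344. 220.] [ 0.5598 -0.0256  0.0633] [array([ 0.5611, -0.0268]), array([0.0373, 0.0377]), np.float64(85.886)]
side base 381 [335. 231.] [ 0.5186 -0.0328  0.0084] [array([ 0.5514, -0.0249]), array([0.0565, 0.1914]), np.float64(86.5074)]
side tray ((0.7278760075569153, -0.03390500321984291), 0.1110207661986351)
 plane [0.003  0.0045 0.0622]
top pink 27 [337. 165.] [ 0.6368 -0.0283  0.0623] [array([ 0.6357, -0.0281]), array([0.0182, 0.0186]), np.float64(56.806)]
top tray ((0.7660142183303833, -0.2812361419200897), 0.3606434464454651)
 plane [-0.0035  0.0095  0.0628]
```

View pics/s7c.png

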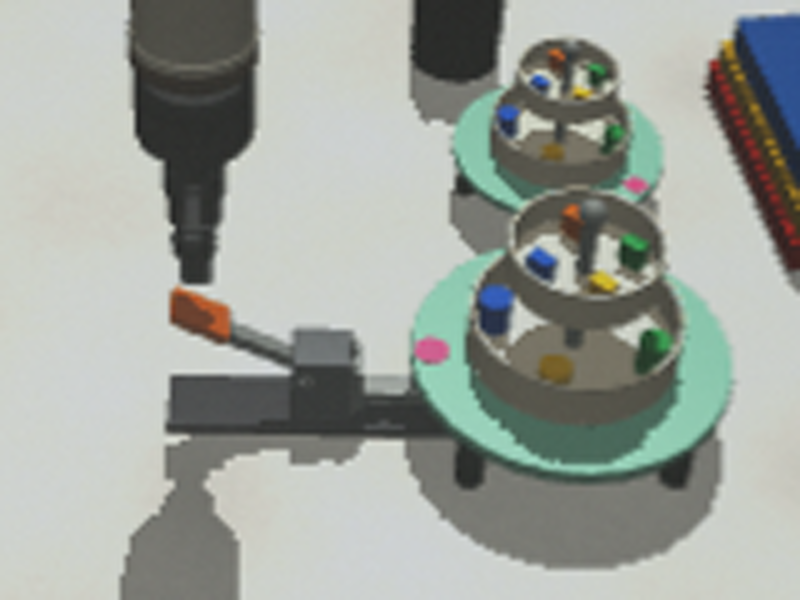

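The mark came up about 12 mm at full stroke. The handle is now fully up and the tray is level, though the caddy walked about 3 mm toward the robot as it came down. The saddle is still within a few mm of the mark, so I'll go on to the second press.

```bash
python3 -m pendant '[[[0,0.2,0,-1.5,0],[0,0.2,0,-2.2,0],[0,0,0,-2.7,0],[0,-0.25,0,-3.2,0],[0,-0.45,0,-3.7,0],[0,-0.65,0,-4.2,0],[0,-0.8,0,-4.6,0],[0,-0.92,0,-5.0,0],[0,-1.03,0,-5.4,0],[0,-1.12,0,-5.8,0],[0,-1.18,0,-6.2,0],[0,-1.23,0,-6.6,0],[0,-1.25,0,-6.9,0],[0,-1.25,0,-7.1,0],[0,-1.25,0,-7.2,0],[0,-1.25,0,-7.2,0],[0,-1.25,0,-7.2,0]]]' 40
python3 m.py 8
```

```text
time_s: 13.8
ee_pos: [0.461, -0.0179, 0.2294]
tcp_rot: [-3.139, 0.0, 3.093]
contact_force: [-10.9, 2.4, 34.9]
width: 0.0
[ 0.46102796 -0.01787869  0.22943143] [-3.13947379e+00  4.48241349e-04  3.09279793e+00] [-10.93641965   2.37679056  34.91417863]
wrist orange 1338 [309. 230.] [ 0.4476 -0.018   0.0559] [array([ 0.45  , -0.0175]), array([0.0297, 0.0169]), np.float64(86.5109)]
wrist base 1094 [309. 230.] [ 0.4635 -0.0196  0.0077] [array([ 0.4757, -0.0189]), array([0.0502, 0.0459]), np.float64(86.8834)]
side pink 24 [366. 217.] [ 0.6349 -0.0297  0.0764] [array([ 0.6347, -0.0288]), array([0.0196, 0.0172]), np.float64(84.5638)]
side orange 50 [317. 221.] [ 0.4713 -0.0256  0.0558] [array([ 0.4645, -0.022 ]), array([0.0291, 0.0411]), np.float64(88.5007)]
side tower 81 [345. 220.] [ 0.5625 -0.0267  0.064 ] [array([ 0.5644, -0.0274]), array([0.0386, 0.044 ]), np.float64(87.0525)]
side base 456 [340. 231.] [ 0.5341 -0.0305  0.0083] [array([ 0.555 , -0.0252]), array([0.0565, 0.1975]), np.float64(87.2563)]
side tray ((0.7275843620300293, -0.03401033952832222), 0.1111249104142189)
 plane [-0.0719  0.0096  0.0682]
top pink 27 [337. 165.] [ 0.6349 -0.028   0.0773] [array([ 0.6372, -0.0298]), array([0.0184, 0.0199]), np.float64(89.1349)]
top base 40 [332. 174.] [ 0.6151 -0.0095  0.0083] [array([ 0.6125, -0.0098]), array([0.0152, 0.0439]), np.float64(88.92)]
top base 35 [342. 174.] [ 0.6133 -0.0477  0.0081] [array([ 0.6137, -0.046 ]), array([0.019 , 0.0379]), np.float64(88.7025)]
top tray ((0.7790300846099854, -0.28058385848999023), 0.361683189868927)
 plane [-0.0807  0.0043  0.0681]
```

View pics/s8c.png

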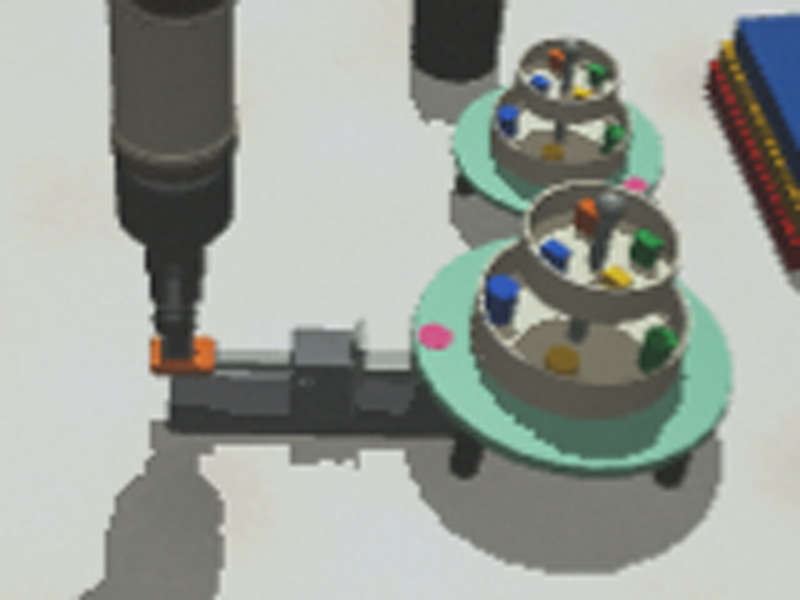

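```bash
python3 -m pendant '[[[0,-0.1,0,-0.1,0],[0,-0.1,0,-0.1,0],[0,-0.1,0,-0.1,0],[0,-0.1,0,-0.1,0],[0,-0.1,0,-0.1,0]]]' 40
```

```text
time_s: 14.45
ee_pos: [0.4606, -0.0177, 0.23]
tcp_rot: [-3.139, 0.003, 3.093]
contact_force: [-5.2, 1.7, 20.9]
width: -0.002
```

```bash
python3 m.py 9 | grep -E "^\[|pink|orange|plane|tray"; python3 - <<'E'
from h import *
W,p=pts('side')
for k in range(4): cap('side')
s=robot.state();print(s['time_s'],s['ee_pos'],s['contact_force'])
cv2.imwrite('pics/s10c.png',cv2.resize(load('side')['p'][190:260,300:440],None,fx=5.5,fy=5.5,interpolation=2)[:,:,::-1])
E
```

```text
[ 0.46061804 -0.01770317  0.22995117] [-3.13899792e+00  2.54433375e-03  3.09300262e+00] [-5.16289263  1.73202144 20.94346667]
wrist orange 1310 [309. 230.] [ 0.4477 -0.018   0.0563] [array([ 0.4503, -0.0178]), array([0.0297, 0.0178]), np.float64(88.73)]
side pink 23 [367. 217.] [ 0.6354 -0.0292  0.0769] [array([ 0.6348, -0.0293]), array([0.0188, 0.0161]), np.float64(61.5269)]
side orange 49 [317. 221.] [ 0.4712 -0.0253  0.0566] [array([ 0.4648, -0.0195]), array([0.0324, 0.0412]), np.float64(89.4666)]
side tray ((0.7286785840988159, -0.03375433385372162), 0.11072275042533875)
 plane [-0.0727  0.0083  0.068 ]
top pink 28 [337. 164.] [ 0.6364 -0.028   0.0772] [array([ 0.636 , -0.0298]), array([0.0184, 0.0201]), np.float64(88.125)]
top tray ((0.7774990200996399, -0.26329007744789124), 0.3444017469882965)
 plane [-0.0783  0.0097  0.0684]
14.8 [ 0.46063435 -0.01771184  0.22995337] [-4.96775462  1.57564368 20.99960937]
```

View pics/s10c.png

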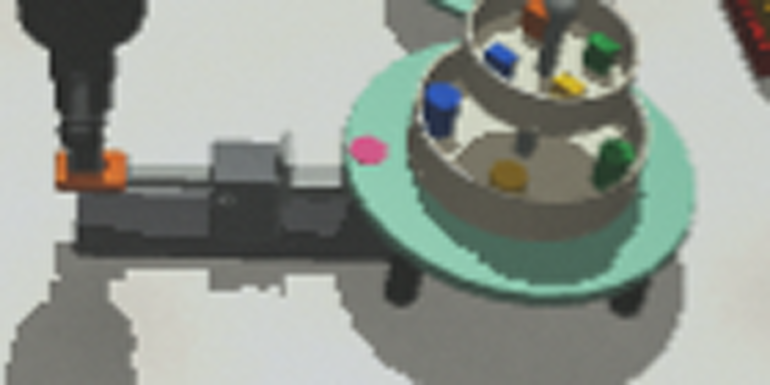

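The picture shows the pad level under the fingertips and the pink mark raised. The tray tilts about 0.073 rad, so the front feet should be roughly 10 mm off the desk. Force is steady at 21 N, so I'm handing in.

```bash
python3 -c "
from h import *
print(order.sign_off())"
```

```text
the job is handed in; nothing more can be done
None
```

The jack is holding the caddy's front up, and I handed the job in while still pressing the handle fully down. I carried the grey jack by its tower and stood it with the saddle under the larger caddy's pink mark. Then I gave the handle one full pump, let it come all the way up, and pressed it down to its stop again. The clock showed about 15 s.

**Last checks that were good:**
- **Handle:** the pad is level at about 57 mm, with a steady 21 N on it. That is well above the roughly 11 N the spring and load need, so it is against its stop.
- **Lift:** the mark stands about 14 mm higher than before, and the tray tilts about 0.073 rad. From the tilt, the front feet are about 10 mm off the desk; I did not measure that gap directly.
- **Other things:** nothing else was touched on any move, though I did not re-measure their positions.

**Not perfect:**
- **Caddy shift:** the caddy walked about 3 mm toward the robot as it came down from the first pump. I never touched it directly.
- **Saddle centring:** because of that, I estimate the saddle sits about 3–5 mm further in than the mark's centre, compared with about 1–2 mm when placed. Sideways it looked within about 1–2 mm. I left it, because moving the jack would have undone the bedding.
- **Pressing force:** the second press briefly reached 35 N, and I eased it to 21 N before handing in.

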